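# Stand the test plate in the checking fixture and clamp it

### The job

Take the slotted plate off its sloping rest and stand it upright on its plain short edge, slots at the top, on the bed of the checking fixture, flat against the fixed jaw and roughly in the middle of the jaw's width. Then slide the movable jaw up until the plate is held between the two jaws without play, and lock the jaw by turning its clamp knob clockwise as far as it goes. Leave the bracket, the steel rule and the parts tray where they are.

Things in the scene. Friction and masses are not known exactly. Their poses are not given: they have to be found in the camera images.
- fixture: checking fixture, fixed to the bench: aluminium bed 240 x 90 x 12 mm (its x, y, z). Origin: centre of the bed's underside; z up, x towards the fixed jaw. Bed top z = 12. Fixed steel jaw at the +x end: 70 mm wide, top z = 52, gripping face at x = +100. A grey guide housing (x -100 to -30, 80 mm wide, top z = 40) carries the knob; the movable jaw's bar runs through it along x, 1 mm play a side.
- knob_grip (a point): middle of the clamp knob's black grip bar, on its upright axis, at fixture x = -65, y = -18 mm, 77 mm above the bench. Bar 42 mm long (this frame's x), 14 mm thick (y), from 54 to 84 mm above the bench; under it the knob's disc (22 mm radius, top at 54 mm) and a base (26 mm radius, top at 46 mm).
- knob (a joint): clamp knob angle, rad, growing clockwise seen from above: 0 = free (bar along the fixture's x), 1.4 = locked, at the hard stop (bar nearly across). Starts free, between 0 and 0.35. Friction 0.12 N m; from about 0.9 its eccentric pinches the jaw's bar in the guide (under 0.4 N m all told); it stays where it is left. Locked, the jaw holds against 20 N.
- plate: slotted test plate, loose, aluminium, 10 mm thick (its x), 60 wide (y), 100 tall (z), about 0.17 kg, smooth faces, two dark slots near the top end. Origin: centre of its lower 10 x 60 mm edge face, z to the slotted end. At the start it leans on the rest 35 degrees from vertical, top end towards the rest's -x (the robot side).
- rest: sloping grey plastic rest, fixed to the bench: foot 110 x 70 mm, slope 50 mm wide that backs the lower 58 mm of the plate on its robot side, ledge under its lower edge. Origin: at the bench, 10 mm from the foot's middle towards -x; z up. The plate's lower edge starts at x = 30, z = 26 mm of this frame. The plate's upper 42 mm are free on both faces.
- bracket: bystander: bent grey sheet-metal bracket, foot 50 x 30 mm, 78 mm high; origin under the foot's centre
- rule: bystander: flat steel rule 300 mm long (its y), 30 mm wide, 3 mm thick; origin under its centre
- tray: bystander: small open blue parts tray 100 x 75 x 40 mm; origin under its centre
- jaw: movable jaw, loose but guided along fixture x: steel jaw plate 14 x 70 x 40 mm high at the front of a bar 24 mm wide, 16 high, 194 mm in all, lying on the bed. Origin: bottom centre of the jaw plate's gripping face; x towards the fixed jaw (gap = 100 mm minus its fixture x). Starts with a gap of 35 to 70 mm. 0.4 kg: unlocked it slides with about 2 to 3 N and stays where left.
- jaw_lug (a point): handle of the movable jaw: upright steel lug on its bar, 20 mm (x) by 24 mm (y), from 28 to 75 mm above the bench; this point is on its axis, 64 mm above the bench, 40 mm behind the gripping face. Axes as the jaw's.
There are look-alikes about, which are no part of the job. What is meant by the plate is not blue, and is the larger of those in its own colour. Leave any turquoise look-alike of the jaw alone.

How it is judged (in metres and radians):
At the end, for the whole second after the job is handed in: Plate at rest on the bed, slots up, upright and square to the jaws within 0.07 rad, lower edge within 3 mm of the bed, mid within 15 mm of the jaws' middle, back within 3 mm of the fixed jaw; jaw closed on it (gap under 12.5 mm); knob beyond 1.15 rad (angle between plate's own z axis and vertical below 0.07 rad and angle between the x axis of plate and the x axis of fixture, either way round below 0.07 rad and z of plate in the frame of fixture between 0.009 and 0.015 m and x of plate in the frame of fixture between 0.092 and 0.098 m and y of plate in the frame of fixture between -0.015 and 0.015 m and value of joint knob above 1.15 rad and linear speed of each of plate, jaw below 0.02 m/s and x of jaw in the frame of fixture above 0.0875 m); the robot touches nothing.
It fails at once if the bracket is pushed more than 30 mm from its place (distance of bracket from where it was at the start of the episode above 0.03 m).
It fails at once if the steel rule is pushed more than 30 mm from its place (distance of rule from where it was at the start of the episode above 0.03 m).
It fails at once if the parts tray is pushed more than 30 mm from its place (distance of tray from where it was at the start of the episode above 0.03 m).
It also fails if it takes over 61 s, if anything falls off the work surface, if the arm or the gripper's body presses on something with over 40 N, if the wrist force passes 120 N, or if a joint passes its speed limit or range.

### The arm

A 7-joint arm with a two-finger parallel gripper is mounted at the origin on the work surface. World frame = base frame: x ahead of the robot, y to its left, z up, the work surface at z = 0. Lengths are in mm, angles in degrees, forces in N, time in s.
With the tool pointing down it reaches from about 425 to 1025 mm from the base axis. Payload 3.6 kg.
Tool frame: the origin (TCP) lies at the very end of the fingers, on their centre line; the grasp point (between the pads) lies 19 mm behind it (arm.tcp_to_grasp is the distance from the TCP to the grasp point, in mm); z points along the fingers, y is the direction in which the jaws open and shut (so a half turn about z gives the same grasp; the last joint's range is limited). The gripper opens to 85 mm and grips with 20 to 120 N. Pads are 22 mm wide; open, the fingers measure 114 mm over their backs; the gripper's body (76 mm by 85 mm) begins 54 mm behind the grasp point. The pads swing forward as they close: fully open they stand 13 mm farther back than shut.
Start: joints at [-77.378, 33.873, 2.773, 92.16, -1.908, 54.013, -1.931], TCP at [223.785, 689.601, 231.302] pointing down, gripper open.
Joint ranges: [-153.93, 153.93], [-27.13, 128.08], [-72.61, 78.16], [10.71, 143.7], [-87.88, 267.88], [4.46, 118.87], [-176.78, 176.78]. Speed limits (degrees/s): [147.25, 147.25, 180, 180, 180, 180, 180].

### API

Orientations are given as a 3x3 rotation matrix whose columns are the frame's x, y, z axes.
In Python, from rig import arm, vision gives the robot as it stands.
- The arm moves only by the tool move_arm, never from a script. Its argument "plan" is a list that holds one entry, the list of rows, each a list of 6 numbers: the shift along the world's x, y, z in cm, then the turn, a rotation vector about the world's x, y, z in rad. In form: [[[x, y, z, ax, ay, az], ...]]. A call has 1 to 10 rows; each row shifts and turns the commanded pose from where the row before left it; what a row does not reach is not made up. A row lasts 1/8 s, in which the tool goes at most 62.5 mm and 10.7 degrees, less where a joint would pass 70% of its speed; a pose out of reach is approached as far as the arm can. A call with a gripper value outside its range is refused whole. "fingers" is the opening, from -1 (shut) to 1 (fully open), set as the call begins (left out, the last holds). The fingers move at their own pace and stop on an object; the grip force is fixed at half the most. Time passes only in rows, so rows that do not move let the fingers close. It gives the time, the measured TCP pose, the force and the opening at its end, in the units of the state.
- arm.observe(): the state, without advancing time (a new reading comes with each control period).
- vision.grab_frame(name): name is "scene" or "side" or "wrist"; returns a dict with "pixels" (480x640x3 uint8, blue, green, red), "K" (3x3 intrinsics, pixels), "T" (4x4, takes a point from camera to world coordinates). Camera axes: x right, y up, looking along -z (the intrinsics and any distortion apply to the point x, -y, -z); pixel columns grow to the right and rows downward; lengths in mm; the calibration is good to about 2 mm. A picture is of the moment at which its call begins. There is no depth.
- arm.job_done(): hands the job in, once; it reports no verdict.
The state is a dict: "time": time; "joint_positions": joint angles; "joint_vel": joint speeds; "joint_efforts": joint torques, N m; "ee_pos": TCP position; "tool_rot": TCP orientation; "wrist_force": force on the tool from outside, world axes, zero at the start; "wrist_torque": the same for the moment, N m; "gripper_width": opening from 0.0 (shut) to 1.0 (fully open).
Only numpy, scipy, OpenCV 4.12 (cv2) and the standard library are available. Lean on these libraries where they do the work, as an engineer would, in place of code of your own. Each camera call takes 0.05 s, during which the arm holds its last target. There are 200 camera calls.

## Working session

There is one attempt and no reset: what is moved stays moved. The work goes in short steps, Python scripts to look and compute and a tool call to move; the robot and the scene stay as the last step left them, time stands still between calls to the robot, and variables do not carry over. Pictures are saved under pics/ and viewed, about 8 in all and at most 12, crops included, and the job is handed in when it is done.

Besides the shell and the picture viewer there is one more tool, called as name(argument=value, ...) on one line, values as JSON. move_arm: Moves the arm, as the interface text tells. Its arguments: {"type":"object","properties":{"plan":{"type":"array"},"fingers":{"type":"number"}},"required":["plan"]}

```bash
mkdir -p pics; ls; cat > h.py <<'E'
import numpy as np, cv2
from rig import arm, vision
def grab(n,save=None):
    f=vision.grab_frame(n)
    if save: cv2.imwrite(f'pics/{save}.png',f['pixels'])
    return f
def ray(f,u,v):
    K,T=np.array(f['K']),np.array(f['T'])
    d=np.linalg.solve(K,[u,v,1.]); d=T[:3,:3]@(d*[1,-1,-1])
    return T[:3,3],d/np.linalg.norm(d)
def onz(f,u,v,z):
    o,d=ray(f,u,v); return o+d*(z-o[2])/d[2]
def tri(f1,p1,f2,p2):
    A=np.zeros((3,3));b=np.zeros(3)
    for f,p in((f1,p1),(f2,p2)):
        o,d=ray(f,*p);M=np.eye(3)-np.outer(d,d);A+=M;b+=M@o
    return np.linalg.solve(A,b)
def proj(f,P):
    K,T=np.array(f['K']),np.array(f['T'])
    c=(np.linalg.inv(T)@np.append(P,1))[:3]*[1,-1,-1]
    p=K@c; return p[:2]/p[2]
E
python3 - <<'E'
from h import *
for n in('scene','side','wrist'):
    f=grab(n,n+'0'); print(n,[k for k in f],np.round(f['T'],3).tolist(),np.round(f['K'],1).tolist())
    import pickle; pickle.dump(f,open(n+'0.pkl','wb'))
s=arm.observe();print(s['time'],s['ee_pos'],np.round(s['tool_rot'],3).tolist(),s['gripper_width'])
E
```

```text
pics
scene ['pixels', 'K', 'T'] [[-0.324, -0.736, 0.594, 1167.175], [0.946, -0.262, 0.191, 245.408], [0.015, 0.624, 0.781, 950.276], [0.0, 0.0, 0.0, 1.0]] [[437.9, 0.0, 316.2], [0.0, 437.9, 236.9], [0.0, 0.0, 1.0]]
side ['pixels', 'K', 'T'] [[0.907, 0.33, -0.262, 228.084], [-0.421, 0.707, -0.568, -603.696], [-0.002, 0.625, 0.78, 934.711], [0.0, 0.0, 0.0, 1.0]] [[515.4, 0.0, 325.6], [0.0, 515.4, 241.6], [0.0, 0.0, 1.0]]
wrist ['pixels', 'K', 'T'] [[0.308, -0.917, -0.253, 160.776], [0.951, 0.297, 0.083, 709.519], [-0.002, -0.266, 0.964, 372.474], [0.0, 0.0, 0.0, 1.0]] [[377.6, 0.0, 315.8], [0.0, 377.6, 234.1], [0.0, 0.0, 1.0]]
0.15 [223.57546791 688.97256522 230.35743163] [[-0.951, 0.309, -0.0], [0.309, 0.951, -0.002], [-0.0, -0.002, -1.0]] 1.0025567915901463
```

View pics/scene0.png

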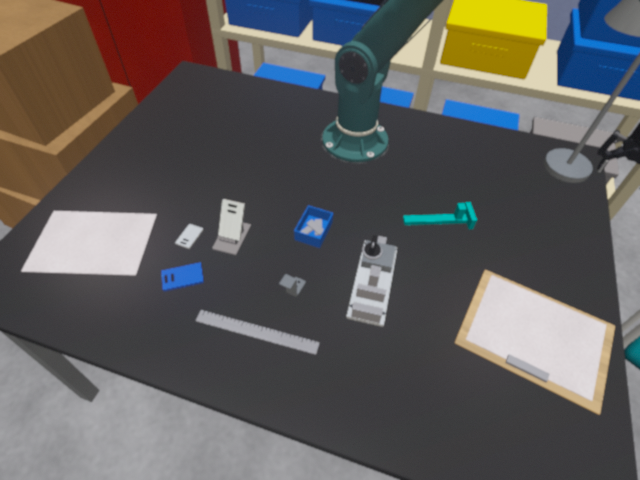

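View pics/side0.png

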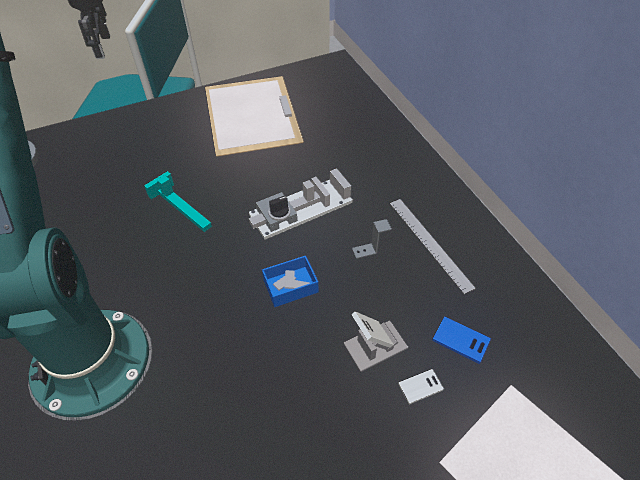

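Plate candidates in scene: the silver plate leaning on the rest (231,218), a smaller silver one lying flat (189,236), and a blue one (182,275). I choose the one on the rest. Jaw candidates: the one in the fixture (375,275), and the turquoise one (440,217), which I'll leave alone. One close composite crop checks the choice.

```bash
python3 - <<'E'
from h import *
a=cv2.imread('pics/scene0.png');b=cv2.imread('pics/side0.png')
def c(i,x,y,w,h): return cv2.resize(i[y:y+h,x:x+w],(400,300),interpolation=cv2.INTER_CUBIC)
# scale 5 each (80x60), fixture 4 /3.33
o=np.vstack([np.hstack([c(a,195,195,80,60),c(b,335,305,80,60)]),np.hstack([c(a,310,230,133,100),c(b,240,155,120,90)])])
cv2.imwrite('pics/comp0.png',o)
E
```

```text
(no output)
```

View pics/comp0.png

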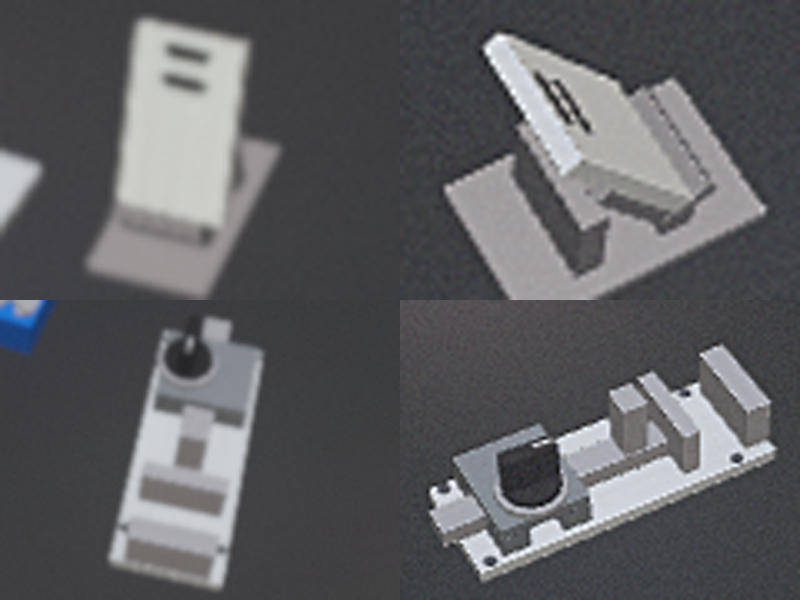

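```bash
python3 - <<'E'
from h import *
import pickle
S=pickle.load(open('scene0.pkl','rb'));D=pickle.load(open('side0.pkl','rb'))
r=lambda x:np.round(x,1)
sc=lambda u,v:(310+u/3.0075,230+(v-300)/3); sd=lambda u,v:(240+(u-400)/3.333,155+(v-300)/3.333)
rs=lambda u,v:(195+u/5,195+v/5); rd=lambda u,v:(335+(u-400)/5,305+v/5)
print('bed scene z12: +x corners',[r(onz(S,*sc(*p),12)) for p in((222,585),(110,560),(262,350),(163,330))])
print('bed side z12',[r(onz(D,*sd(*p),12)) for p in((775,440),(483,570),(432,490))])
print('fixed jaw top side z52',[r(onz(D,*sd(*p),52)) for p in((701,355),(720,347),(770,402),(748,413))])
print('fixed jaw scene z52 ',[r(onz(S,*sc(*p),52)) for p in((133,517),(222,540),(127,538),(213,560))])
print('mov jaw side z52',[r(onz(D,*sd(*p),52)) for p in((640,380),(655,373),(699,430),(684,438))])
print('lug top side z75',[r(onz(D,*sd(*p),75)) for p in((610,393),(630,385),(645,398),(625,408))])
print('knob top side z84',[r(onz(D,*sd(*p),84)) for p in((500,447),(556,437))])
print('knob top scene z84',[r(onz(S,*sc(*p),84)) for p in((186,318),(186,350))])
print('foot scene z~4',[r(onz(S,*rs(*p),4)) for p in((280,148),(212,298),(88,268))])
print('foot side',[r(onz(D,*rd(*p),4)) for p in((445,190),(512,298),(766,210),(675,80))])
print('plate tri TL(front top)',r(tri(S,rs(250,40),D,rd(517,34))), r(tri(S,rs(137,20),D,rd(580,165))))
print('bottom', r(tri(S,rs(222,230),D,rd(710,190))))
print('plate front top edge, z108:',r(onz(S,*rs(137,20),108)),r(onz(S,*rs(250,40),108)))
E
```

```text
bed scene z12: +x corners [array([652.8, 253.3,  12. ]), array([660.9, 163.7,  12. ]), array([412.5, 233. ,  12. ]), array([420.1, 143.1,  12. ])]
bed side z12 [array([657.2, 167. ,  12. ]), array([417.5, 141.7,  12. ]), array([410.5, 227.2,  12. ])]
fixed jaw top side z52 [array([628. , 233.9,  52. ]), array([644.4, 235.7,  52. ]), array([652.4, 168.8,  52. ]), array([633.1, 165.6,  52. ])]
fixed jaw scene z52  [array([640.4, 173.6,  52. ]), array([637.2, 244. ,  52. ]), array([659.8, 174.2,  52. ]), array([656.4, 241.6,  52. ])]
mov jaw side z52 [array([576.5, 229. ,  52. ]), array([589.4, 231. ,  52. ]), array([594.1, 165.2,  52. ]), array([581.1, 162.6,  52. ])]
lug top side z75 [array([543. , 204.4,  75. ]), array([559. , 205.7,  75. ]), array([563.3, 189.4,  75. ]), array([546.6, 186.3,  75. ])]
knob top side z84 [array([451.4, 180. ,  84. ]), array([489.5, 172.6,  84. ])]
knob top scene z84 [array([458.4, 165.9,  84. ]), array([491.6, 174.4,  84. ])]
foot scene z~4 [array([ 467.3, -173.7,    4. ]), array([ 575.4, -164.7,    4. ]), array([ 579.4, -236.2,    4. ])]
foot side [array([ 464.5, -177.9,    4. ]), array([ 467.6, -230.6,    4. ]), array([ 576.3, -239.6,    4. ]), array([ 572.5, -172.9,    4. ])]
plate tri TL(front top) [ 487.  -175.6  109.2] [ 486.9 -235.9  105.8]
bottom [ 5.465e+02 -2.001e+02 -5.000e-01]
plate front top edge, z108: [ 488.7 -234.6  108. ] [ 481.8 -172.8  108. ]
```

Scene/side give the fixture centre ≈ (536,198), yaw ≈ 4.8°, gap ≈ 40 mm, and the plate on the rest at ≈ (485,-205,108) top end. Going above the fixture for a close look.

move_arm(plan=[[[3.2,-4.9,0.9,0,0,-0.117],[3.2,-4.9,0.9,0,0,-0.117],[3.2,-4.9,0.9,0,0,-0.117],[3.2,-4.9,0.9,0,0,-0.117],[3.2,-4.9,0.9,0,0,-0.117],[3.2,-4.9,0.9,0,0,-0.117],[3.2,-4.9,0.9,0,0,-0.117],[3.2,-4.9,0.9,0,0,-0.117],[3.2,-4.9,0.9,0,0,-0.117],[3.2,-4.9,0.9,0,0,-0.117]]])

```text
time: 1.4
ee_pos: [544.4, 198.0, 321.6]
tool_rot: [[-0.083, 0.997, -0.0], [0.997, 0.083, 0.0], [0.0, -0.0, -1.0]]
wrist_force: [0.5, 0.9, -0.3]
gripper_width: 1.001
```

```bash
python3 - <<'E'
from h import *
import pickle
f=grab('wrist','w1');pickle.dump(f,open('w1.pkl','wb'))
E
```

```text
(no output)
```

View pics/w1.png

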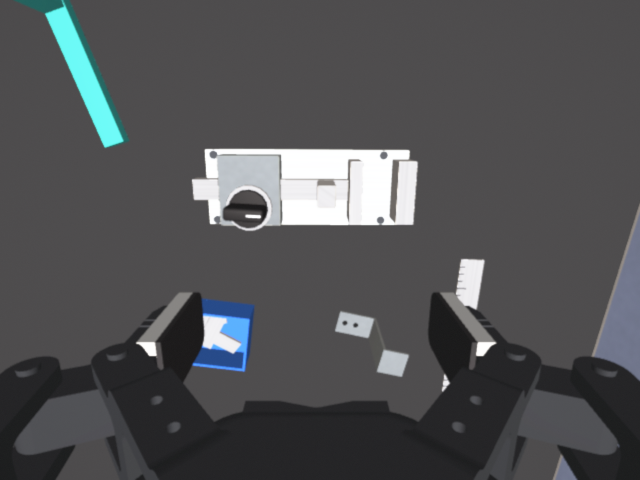

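The wrist view shows the bed with corners near (206,150), (409,150), (414,225) and (209,225), the knob at (247,212), the lug at (326,193), the jaw tops at (355,162–224) and (405,162–224), and the bracket and tray well below in the image.

```bash
python3 - <<'E'
from h import *
import pickle
f=pickle.load(open('w1.pkl','rb'));r=lambda x:np.round(x,1)
P={}
for n,p,z in(('bTL',(206,150),12),('bTR',(409.5,150),12),('bBR',(414,225),12),('bBL',(209.5,225),12),
 ('fixface t',(393,162),52),('fixface b',(397,223),52),('movfront t',(361.5,161),52),('movfront b',(362,224),52),
 ('lugTL',(317,183),75),('lugTR',(334,181),75),('lugBR',(335,206),75),('lugBL',(318,207),75),('knobL',(224,214),84),('knobR',(266,214),84),('k2L',(226,206),84),('k2R',(266,205),84),('disc',(249,209),54)):
    P[n]=onz(f,*p,z);print(n,r(P[n]))
c=sum(P[k] for k in('bTL','bTR','bBR','bBL'))/4;print('centre',c)
for a,b in(('bTL','bTR'),('bBL','bBR')):
    d=P[b]-P[a];print(np.degrees(np.arctan2(d[1],d[0])),np.linalg.norm(d))
yaw=np.radians(4.8);R=np.array([[np.cos(yaw),-np.sin(yaw)],[np.sin(yaw),np.cos(yaw)]])
for k in P:print(k,r(R.T@(P[k]-c)[:2]))
E
```

```text
bTL [414.1 231.7  12. ]
bTR [651.2 251.7  12. ]
bBR [670.2 162.6  12. ]
bBL [419.  141.5  12. ]
fixface t [625.5 238.9  52. ]
fixface b [639.3 172.3  52. ]
movfront t [591.6 237.1  52. ]
movfront b [600.3 167.9  52. ]
lugTL [545.7 212.6  75. ]
lugTR [562.9 216.1  75. ]
lugBR [566.5 190.2  75. ]
lugBL [548.8 187.6  75. ]
knobL [453. 174.  84.]
knobR [496.  177.6  84. ]
k2L [454.8 182.6  84. ]
k2R [495.5 187.   84. ]
disc [473.5 174.9  54. ]
centre [538.62542235 196.91024228  12.        ]
4.815131342030175 237.94917444399184
4.801147724659132 252.06522267154077
bTL [-121.2   45.1]
bTR [116.7  45.2]
bBR [128.3 -45.2]
bBL [-123.8  -45.2]
fixface t [90.1 34.5]
fixface b [ 98.2 -32.9]
movfront t [56.2 35.6]
movfront b [ 59.  -34.1]
lugTL [ 8.3 15. ]
lugTR [25.8 17.1]
lugBR [27.2 -9. ]
lugBL [  9.4 -10.1]
knobL [-87.3 -15.6]
knobR [-44.1 -15.6]
k2L [-84.7  -7.3]
k2R [-43.8  -6.2]
disc [-66.7 -16.5]
```

Fixture good enough for now (centre ≈ (536.5,197.5), yaw 4.8°, jaw gap ≈ 41). On to a tilted pose on the plate's axis, 120 mm back, for a close look.

move_arm(plan=[[[-1.1,-4.05,-1.4,0.0048,-0.061,0],[-1.1,-4.05,-1.4,0.0048,-0.061,0],[-1.1,-4.05,-1.4,0.0048,-0.061,0],[-1.1,-4.05,-1.4,0.0048,-0.061,0],[-1.1,-4.05,-1.4,0.0048,-0.061,0],[-1.1,-4.05,-1.4,0.0048,-0.061,0],[-1.1,-4.05,-1.4,0.0048,-0.061,0],[-1.1,-4.05,-1.4,0.0048,-0.061,0],[-1.1,-4.05,-1.4,0.0048,-0.061,0],[-1.1,-4.05,-1.4,0.0048,-0.061,0]]], fingers=0)

```text
time: 2.7
ee_pos: [466.1, -108.0, 212.9]
tool_rot: [[-0.108, 0.885, 0.453], [0.994, 0.086, 0.068], [0.021, 0.457, -0.889]]
wrist_force: [0.4, -0.4, -0.8]
gripper_width: 0.498
```

```bash
python3 - <<'E'
from h import *
import pickle
f=grab('wrist','w2');pickle.dump(f,open('w2.pkl','wb'))
print(np.round(arm.observe()['joint_positions'],1))
E
```

```text
[ 30.4  13.6 -18.1 139.8 -72.    5.7  89.8]
```

View pics/w2.png

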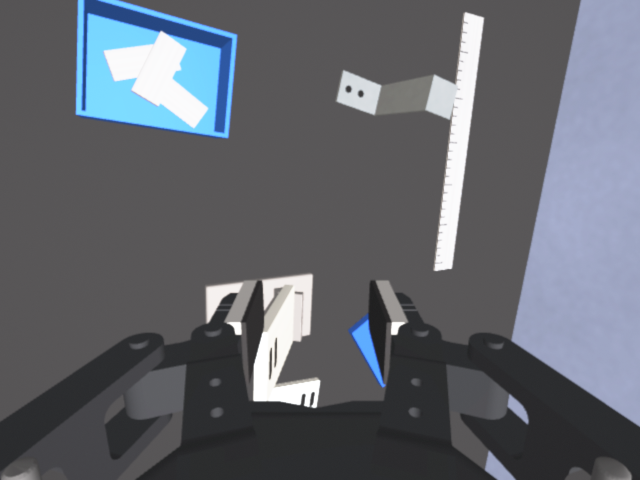

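Joints 4 and 6 hit their ranges here, so a tilted approach from the robot side is out. Instead I'll grip the plate across its 60 mm width with the tool vertical. The tool then leans 35° back towards the robot at the fixture, which is easy to reach there.

```bash
cat >> h.py <<'E'
from scipy.spatial.transform import Rotation as Ro
def target(yaw,pitch=0):
    "tool y at yaw (deg) from world x; pitch: turn about the tool-y axis after, deg"
    y=np.radians(yaw);Y=np.array([np.cos(y),np.sin(y),0]);Z=np.array([0,0,-1.])
    return Ro.from_rotvec(Y*np.radians(pitch)).as_matrix()@np.c_[np.cross(Y,Z),Y,Z]
def delta(pos,R,n=1):
    s=arm.observe();d=(np.array(pos)-s['ee_pos'])/10
    w=Ro.from_matrix(R@np.array(s['tool_rot']).T).as_rotvec()
    print('per row',np.round(d/n,3),np.round(w/n,4))
E
python3 -c "
from h import *
delta([430,-206,260],target(94),10)"
```

```text
per row [-0.341 -0.921  0.481] [-0.0414  0.0322  0.1516]
```

move_arm(plan=[[[-0.34,-0.92,0.48,-0.0414,0.0322,0.1516],[-0.34,-0.92,0.48,-0.0414,0.0322,0.1516],[-0.34,-0.92,0.48,-0.0414,0.0322,0.1516],[-0.34,-0.92,0.48,-0.0414,0.0322,0.1516],[-0.34,-0.92,0.48,-0.0414,0.0322,0.1516],[-0.34,-0.92,0.48,-0.0414,0.0322,0.1516],[-0.34,-0.92,0.48,-0.0414,0.0322,0.1516],[-0.34,-0.92,0.48,-0.0414,0.0322,0.1516],[-0.34,-0.92,0.48,-0.0414,0.0322,0.1516],[-0.34,-0.92,0.48,-0.0414,0.0322,0.1516]]], fingers=1)

```text
time: 4.0
ee_pos: [432.2, -200.3, 261.2]
tool_rot: [[-0.997, -0.082, -0.008], [-0.082, 0.997, -0.004], [0.008, -0.003, -1.0]]
wrist_force: [1.3, -0.0, -0.7]
gripper_width: 1.002
```

```bash
python3 - <<'E'
from h import *
import pickle
f=grab('wrist','w3');pickle.dump(f,open('w3.pkl','wb'))
print(np.round(arm.observe()['joint_positions'],1))
delta([430,-206,260],target(94),1)
E
```

```text
[ 15.   13.8   5.  121.5  -1.1  45.  115.6]
per row [-0.318 -0.543 -0.182] [ 0.0049 -0.0066 -0.0161]
```

View pics/w3.png

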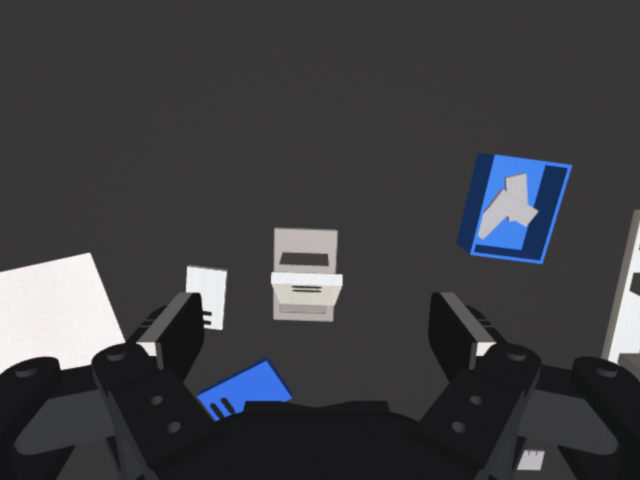

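The wrist view shows the plate's top end face from (271,274) to (342,275), with the rest foot around it. The small look-alike is at (207,297) and the blue one at (245,390).

```bash
python3 - <<'E'
from h import *
import pickle
f=pickle.load(open('w3.pkl','rb'));r=lambda x:np.round(x,1)
g=cv2.cvtColor(f['pixels'],cv2.COLOR_BGR2GRAY)
m=(g>215).astype(np.uint8); m[:250]=0;m[310:]=0;m[:,:255]=0;m[:,360:]=0
k=max(cv2.findContours(m,cv2.RETR_EXTERNAL,cv2.CHAIN_APPROX_NONE)[0],key=cv2.contourArea)
print(cv2.boundingRect(k),[tuple(p[0]) for p in cv2.approxPolyDP(k,3,True)])
for u in (275,290,306,322,338): print(u,g[266:300,u].tolist())
for p,z in(((271,274),105),((342.5,275),105),((272,286),110.8),((342,287),110.8)): print(p,r(onz(f,*p,z)))
for p in((274,229),(338,231),(274,319.5),(333.5,321)): print('foot',r(onz(f,*p,6)))
E
```

```text
(272, 273, 70, 13) [(np.int32(272), np.int32(273)), (np.int32(272), np.int32(283)), (np.int32(341), np.int32(285)), (np.int32(341), np.int32(275))]
275 [177, 176, 176, 175, 175, 174, 210, 238, 239, 239, 239, 240, 239, 239, 238, 237, 237, 228, 208, 207, 207, 207, 207, 206, 203, 199, 195, 187, 180, 177, 175, 175, 176, 176]
290 [177, 181, 181, 180, 181, 183, 205, 230, 236, 236, 237, 239, 240, 240, 239, 238, 236, 228, 214, 205, 202, 203, 206, 205, 206, 205, 204, 204, 203, 203, 203, 203, 203, 203]
306 [177, 181, 180, 180, 180, 179, 172, 207, 238, 238, 237, 237, 239, 240, 241, 241, 241, 239, 227, 175, 103, 76, 144, 159, 86, 92, 161, 201, 205, 204, 204, 205, 205, 204]
322 [151, 179, 182, 181, 180, 180, 182, 196, 225, 240, 241, 241, 241, 240, 239, 238, 238, 239, 235, 222, 202, 193, 198, 207, 207, 205, 207, 207, 207, 207, 207, 207, 206, 206]
338 [56, 56, 56, 56, 56, 56, 56, 83, 177, 233, 238, 239, 239, 240, 241, 241, 241, 240, 240, 232, 213, 212, 212, 212, 210, 208, 203, 189, 165, 137, 112, 95, 74, 62]
(271, 274) [ 485.  -234.7  105. ]
(342.5, 275) [ 480.8 -174.5  105. ]
(272, 286) [ 493.3 -232.8  110.8]
(342, 287) [ 489.3 -174.5  110.8]
foot [ 471.6 -243.8    6. ]
foot [ 468.  -174.2    6. ]
foot [ 579.9 -238.     6. ]
foot [ 576.  -168.9    6. ]
```

move_arm(plan=[[[1.62,-0.1,-2.8,0.0012,-0.0016,-0.0075],[1.62,-0.1,-2.8,0.0012,-0.0016,-0.0075],[1.62,-0.1,-2.8,0.0012,-0.0016,-0.0075],[1.62,-0.1,-2.8,0.0012,-0.0016,-0.0075],[0,0,-2.0,0,0,0],[0,0,-2.0,0,0,0],[0,0,-2.0,0,0,0],[0,0,-2.0,0,0,0],[0,0,0,0,0,0]]])

```text
time: 5.18
ee_pos: [496.0, -203.3, 67.7]
tool_rot: [[-0.999, -0.046, -0.003], [-0.046, 0.999, 0.005], [0.002, 0.005, -1.0]]
wrist_force: [-0.2, 0.0, -0.1]
gripper_width: 0.997
```

move_arm(plan=[[[0,0,0,0,0,0],[0,0,0,0,0,0],[0,0,0,0,0,0],[0,0,0,0,0,0],[0,0,0,0,0,0],[0,0,0,0,0,0]]], fingers=-1)

```text
time: 5.92
ee_pos: [497.6, -204.1, 70.1]
tool_rot: [[-0.999, -0.047, 0.002], [-0.047, 0.999, 0.004], [-0.002, 0.004, -1.0]]
wrist_force: [-1.2, 2.0, 5.8]
gripper_width: 0.697
```

```bash
python3 - <<'E'
from h import *
a=grab('scene')['pixels'];b=grab('side')['pixels']
def c(i,x,y,w,h): return cv2.resize(i[y:y+h,x:x+w],(400,300),interpolation=cv2.INTER_CUBIC)
cv2.imwrite('pics/g1.png',np.hstack([c(a,175,165,133,100),c(b,300,260,133,100)]))
s=arm.observe();print(s['ee_pos'],s['gripper_width'],s['wrist_force'],s['time'])
E
```

```text
[ 497.57255353 -204.08776462   70.04675936] 0.688033226626175 [-1.61938354  1.12517994  6.16350945] 6.025
```

View pics/g1.png

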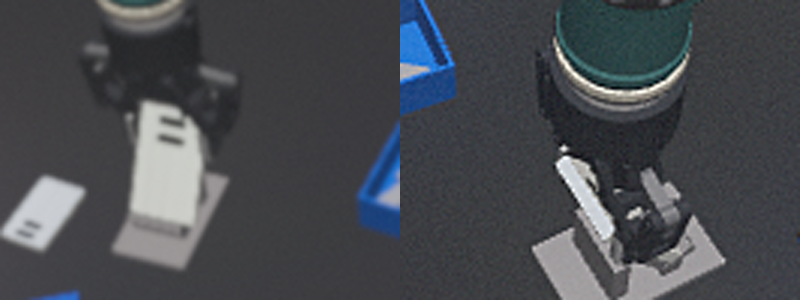

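Grip is on (opening 0.69 × 85 ≈ 58 mm). Lift.

move_arm(plan=[[[0,0,1.5,0,0,0],[0,0,2,0,0,0],[0,0,3,0,0,0],[0,0,3.5,0,0,0],[0,0,3,0,0,0],[1.1,4.1,1.0,-0.002,0.04,0.0],[1.1,4.1,0,-0.0034,0.06,0.003],[1.1,4.1,0,-0.0034,0.06,0.003],[1.1,4.1,0,-0.0034,0.06,0.003],[1.1,4.1,0,-0.0034,0.06,0.003]]])

```text
time: 7.28
ee_pos: [552.2, 2.2, 209.8]
tool_rot: [[-0.959, -0.058, -0.277], [-0.057, 0.998, -0.013], [0.277, 0.003, -0.961]]
wrist_force: [0.7, -0.6, -1.9]
gripper_width: 0.691
```

```bash
python3 -c "
from h import *
print(arm.observe()['gripper_width'])
delta([613.5,204.2,170],target(94.8,35),7)"
```

```text
0.6909705536383004
per row [ 0.876  2.885 -0.568] [-0.0037  0.047   0.0037]
```

move_arm(plan=[[[0.87,2.88,-0.5,-0.0037,0.047,0.0037],[0.87,2.88,-0.5,-0.0037,0.047,0.0037],[0.87,2.88,-0.5,-0.0037,0.047,0.0037],[0.87,2.88,-0.5,-0.0037,0.047,0.0037],[0.87,2.88,-0.5,-0.0037,0.047,0.0037],[0.87,2.88,-0.5,-0.0037,0.047,0.0037],[0.87,2.88,-0.5,-0.0037,0.047,0.0037],[0,0,0,0,0,0]]])

```text
time: 8.28
ee_pos: [612.7, 206.4, 172.8]
tool_rot: [[-0.816, -0.088, -0.571], [-0.074, 0.996, -0.047], [0.573, 0.004, -0.82]]
wrist_force: [-0.7, 0.6, -1.2]
gripper_width: 0.688
```

```bash
python3 - <<'E'
from h import *
import pickle
fs={n:grab(n) for n in('scene','side','wrist')};pickle.dump(fs,open('hover.pkl','wb'))
def c(i,x,y,w,h): return cv2.resize(i[y:y+h,x:x+w],(400,300),interpolation=cv2.INTER_CUBIC)
a,b,w=(fs[n]['pixels'] for n in('scene','side','wrist'))
cv2.imwrite('pics/hover.png',np.vstack([np.hstack([c(a,310,225,133,100),c(b,240,110,160,120)]),np.hstack([c(w,0,0,640,480),c(w,160,150,320,240)])]))
s=arm.observe();print(s['ee_pos'],s['gripper_width'],s['wrist_force'],s['time'])
delta([613.5,204.2,170],target(94.8,35))
E
```

```text
[612.95163266 201.21189094 174.28553689] 0.6880936361299543 [ 0.44165407 -0.59936873 -1.41472587] 8.425
per row [ 0.055  0.299 -0.429] [0.0007 0.0018 0.0008]
```

View pics/hover.png

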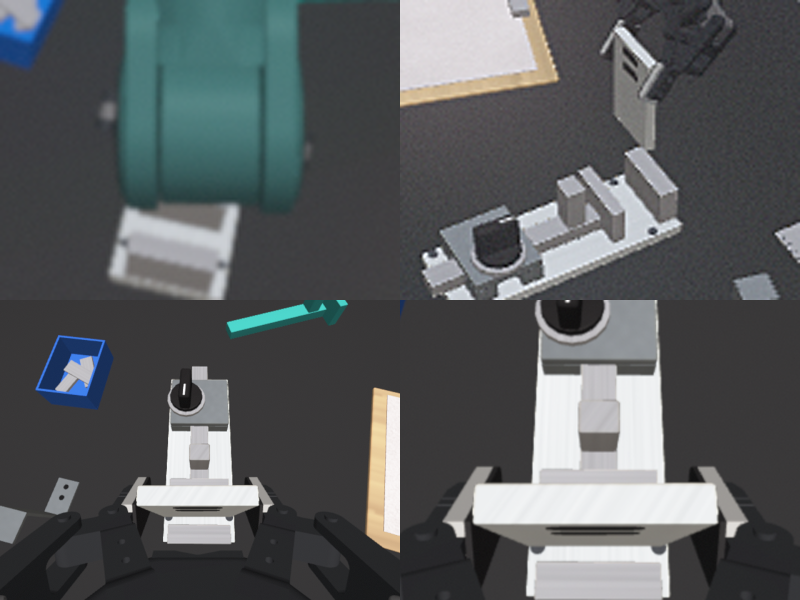

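```bash
python3 - <<'E'
from h import *
import pickle
fs=pickle.load(open('hover.pkl','rb'))
t=[]
for _ in range(4): fs['wrist']=grab('wrist');s=arm.observe();t.append(np.r_[s['ee_pos'],np.array(s['tool_rot'])[:,2]])
print(np.round(t,3).tolist())
p=np.mean(t,0)[:3];y=np.radians(4.8);X=np.array([np.cos(y),np.sin(y),0]);Y=np.array([-np.sin(y),np.cos(y),0]);Z=np.array([0,0,1.])
B=p+12.6*X-62.5*Z
for n in('wrist','side'):
    print(n,{(sx,sy,z):np.round(proj(fs[n],B+sx*5*X+sy*30*Y+z*Z)).astype(int).tolist() for z in(0,100) for sx in(-1,1) for sy in(-1,1)})
w=fs['wrist']['pixels'];b=fs['side']['pixels']
def c(i,x,y,w,h): return cv2.resize(i[y:y+h,x:x+w],(400,300),interpolation=cv2.INTER_CUBIC)
cv2.imwrite('pics/h2.png',np.hstack([c(w,200,270,240,180),c(b,310,110,64,48)]))
E
```

```text
[[613.025, 200.856, 174.542, -0.57, -0.048, -0.82], [613.057, 200.815, 174.636, -0.57, -0.047, -0.82], [613.058, 201.042, 174.709, -0.57, -0.047, -0.82], [613.065, 201.302, 174.657, -0.57, -0.047, -0.82]]
wrist {(-1, -1, 0): [263, 330], (-1, 1, 0): [370, 330], (1, -1, 0): [262, 349], (1, 1, 0): [371, 348], (-1, -1, 100): [221, 300], (-1, 1, 100): [414, 300], (1, -1, 100): [218, 333], (1, 1, 100): [416, 333]}
side {(-1, -1, 0): [340, 170], (-1, 1, 0): [327, 155], (1, -1, 0): [344, 169], (1, 1, 0): [331, 153], (-1, -1, 100): [341, 136], (-1, 1, 100): [327, 121], (1, -1, 100): [345, 134], (1, 1, 100): [331, 119]}
```

View pics/h2.png

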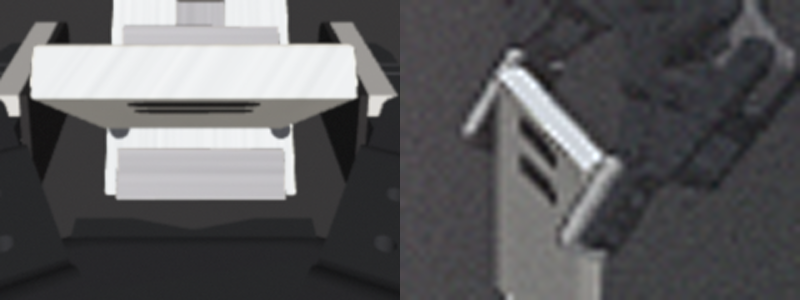

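```bash
python3 - <<'E'
from h import *
f=grab('wrist');s=arm.observe();p=s['ee_pos'];print(p)
g=cv2.cvtColor(f['pixels'],cv2.COLOR_BGR2GRAY);print('col285 from 345',g[345:395,300].tolist())
for u,v,z in((270.5,360,52),(368,360,52),(270.5,377,52),(320,389,52),(319,389,12),(375,346,12)): print((u,v),z,np.round(onz(f,u,v,z),1))
E
```

```text
[612.99976551 201.60748007 174.58058578]
col285 from 345 [129, 161, 217, 236, 238, 238, 238, 238, 238, 238, 238, 238, 237, 221, 191, 198, 197, 195, 193, 192, 191, 191, 192, 192, 190, 189, 187, 187, 188, 192, 196, 197, 198, 197, 195, 193, 193, 194, 194, 194, 194, 194, 195, 195, 159, 77, 56, 56, 57, 57]
(270.5, 360) 52 [638.1 171.2  52. ]
(368, 360) 52 [632.5 239.   52. ]
(270.5, 377) 52 [649.1 172.6  52. ]
(320, 389) 52 [654.  207.1  52. ]
(319, 389) 12 [656.  206.9  12. ]
(375, 346) 12 [620.2 249.4  12. ]
```

Plate held upright (within ~0.5°), about 3 mm short of the mid in y and 5–6 mm clear of the fixed jaw face (x ≈ 635). Lowering.

move_arm(plan=[[[0,0.06,-1.8,0,0,0],[0,0.06,-1.8,0,0,0],[0,0.06,-1.8,0,0,0],[0,0.06,-1.8,0,0,0],[0,0.06,-1.2,0,0,0],[0,0,-0.6,0,0,0],[0,0,0,0,0,0]]])

```text
time: 9.55
ee_pos: [612.9, 205.6, 83.7]
tool_rot: [[-0.817, -0.084, -0.571], [-0.069, 0.996, -0.047], [0.573, 0.001, -0.82]]
wrist_force: [0.3, -0.1, -1.7]
gripper_width: 0.69
```

move_arm(plan=[[[0,0,-0.2,0,0,0],[0,0,-0.2,0,0,0],[0,0,-0.2,0,0,0],[0,0,0,0,0,0]]])

```text
time: 10.05
ee_pos: [612.8, 205.6, 77.9]
tool_rot: [[-0.817, -0.084, -0.571], [-0.069, 0.996, -0.047], [0.573, 0.001, -0.82]]
wrist_force: [1.3, -1.1, -2.2]
gripper_width: 0.69
```

move_arm(plan=[[[0,0,-0.15,0,0,0],[0,0,-0.15,0,0,0],[0,0,0,0,0,0]]])

```text
time: 10.42
ee_pos: [612.8, 205.6, 74.8]
tool_rot: [[-0.817, -0.084, -0.571], [-0.069, 0.996, -0.047], [0.573, 0.001, -0.82]]
wrist_force: [0.3, 0.4, -1.8]
gripper_width: 0.691
```

move_arm(plan=[[[0,0,-0.1,0,0,0],[0,0,0,0,0,0]]])

```text
time: 10.68
ee_pos: [612.9, 205.7, 73.9]
tool_rot: [[-0.817, -0.084, -0.571], [-0.069, 0.996, -0.047], [0.573, 0.001, -0.82]]
wrist_force: [-0.2, -0.2, -1.8]
gripper_width: 0.687
```

move_arm(plan=[[[0,0,-0.1,0,0,0],[0,0,0,0,0,0]]])

```text
time: 10.92
ee_pos: [613.1, 205.7, 73.3]
tool_rot: [[-0.817, -0.084, -0.571], [-0.069, 0.996, -0.047], [0.573, 0.001, -0.82]]
wrist_force: [-0.9, 0.7, 0.6]
gripper_width: 0.688
```

move_arm(plan=[[[0,0,-0.1,0,0,0],[0,0,0,0,0,0]]])

```text
time: 11.18
ee_pos: [613.1, 205.7, 73.3]
tool_rot: [[-0.817, -0.084, -0.571], [-0.069, 0.996, -0.047], [0.573, 0.001, -0.82]]
wrist_force: [0.4, -0.9, 4.7]
gripper_width: 0.688
```

move_arm(plan=[[[0,0,-0.1,0,0,0],[0,0,0,0,0,0]]])

```text
time: 11.42
ee_pos: [613.1, 205.7, 73.2]
tool_rot: [[-0.816, -0.084, -0.572], [-0.069, 0.996, -0.047], [0.573, 0.001, -0.819]]
wrist_force: [-0.9, -0.6, 8.9]
gripper_width: 0.686
```

Bed contact at TCP z ≈ 73.3. Ease off the push, then slide to the fixed jaw.

move_arm(plan=[[[0.1,0.01,0.15,0,0,0],[0.15,0.012,0,0,0,0],[0.15,0.012,0,0,0,0],[0,0,0,0,0,0]]])

```text
time: 11.92
ee_pos: [614.2, 205.8, 73.3]
tool_rot: [[-0.812, -0.084, -0.577], [-0.069, 0.996, -0.048], [0.579, 0.001, -0.815]]
wrist_force: [-3.4, -1.3, 7.3]
gripper_width: 0.693
```

move_arm(plan=[[[0.1,0.008,0,0,0,0],[0,0,0,0,0,0]]])

```text
time: 12.18
ee_pos: [615.0, 205.9, 73.3]
tool_rot: [[-0.812, -0.084, -0.577], [-0.069, 0.996, -0.048], [0.579, 0.001, -0.815]]
wrist_force: [-5.0, -0.6, 6.0]
gripper_width: 0.688
```

move_arm(plan=[[[0.1,0.008,0,0,0,0],[0,0,0,0,0,0]]])

```text
time: 12.42
ee_pos: [616.0, 206.0, 73.3]
tool_rot: [[-0.812, -0.084, -0.577], [-0.069, 0.996, -0.048], [0.579, 0.001, -0.815]]
wrist_force: [-5.4, -0.7, 6.6]
gripper_width: 0.69
```

move_arm(plan=[[[0,0,0.1,0,0,0],[0.1,0.008,0,0,0,0],[0,0,0,0,0,0]]])

```text
time: 12.8
ee_pos: [617.7, 206.3, 73.3]
tool_rot: [[-0.814, -0.083, -0.575], [-0.069, 0.997, -0.048], [0.577, 0.001, -0.817]]
wrist_force: [-6.0, -1.3, 2.7]
gripper_width: 0.69
```

move_arm(plan=[[[0.1,0.008,0.05,0,0,0],[0,0,0,0,0,0]]])

```text
time: 13.05
ee_pos: [617.8, 206.2, 73.4]
tool_rot: [[-0.812, -0.084, -0.577], [-0.068, 0.997, -0.048], [0.579, 0.001, -0.815]]
wrist_force: [-6.2, -0.8, 2.0]
gripper_width: 0.69
```

move_arm(plan=[[[0.1,0.008,0,0,0,0],[0,0,0,0,0,0]]])

```text
time: 13.3
ee_pos: [617.9, 206.3, 73.4]
tool_rot: [[-0.811, -0.084, -0.579], [-0.068, 0.996, -0.048], [0.581, 0.0, -0.814]]
wrist_force: [-7.4, -0.3, 2.8]
gripper_width: 0.69
```

Plate is against the fixed jaw (stopped at x ≈ 617.8 with force rising). Release and go straight up.

move_arm(plan=[[[0,0,0,0,0,0],[0,0,0,0,0,0],[0,0,0,0,0,0],[0,0,0,0,0,0],[0,0,0,0,0,0]]], fingers=1)

```text
time: 13.92
ee_pos: [622.2, 206.5, 74.0]
tool_rot: [[-0.817, -0.084, -0.57], [-0.069, 0.996, -0.047], [0.572, 0.001, -0.82]]
wrist_force: [-0.2, -0.3, 0.5]
gripper_width: 0.999
```

move_arm(plan=[[[0,0,0.8,0,0,0],[0,0,1.5,0,0,0],[0,0,2.5,0,0,0],[0,0,3.5,0,0,0],[0,0,3.5,0,0,0],[0,0,2,0,0,0]]])

```text
time: 14.68
ee_pos: [623.1, 206.7, 215.7]
tool_rot: [[-0.82, -0.084, -0.567], [-0.07, 0.996, -0.046], [0.569, 0.002, -0.823]]
wrist_force: [-0.6, 0.9, -0.8]
gripper_width: 0.998
```

```bash
python3 - <<'E'
from h import *
import pickle
fs={n:grab(n) for n in('scene','side','wrist')};pickle.dump(fs,open('rel.pkl','wb'))
def c(i,x,y,w,h): return cv2.resize(i[y:y+h,x:x+w],(400,300),interpolation=cv2.INTER_CUBIC)
a,b,w=(fs[n]['pixels'] for n in('scene','side','wrist'))
cv2.imwrite('pics/rel.png',np.vstack([np.hstack([c(a,310,235,133,100),c(b,240,125,133,100)]),np.hstack([c(w,0,0,640,480),c(w,160,210,320,240)])]))
s=arm.observe();print(s['ee_pos'],s['gripper_width'],s['wrist_force'],s['time'])
E
```

```text
[622.55778853 206.53664151 213.3505233 ] 0.9968034887278814 [ 0.11941925 -0.54683386 -0.46125732] 14.825
```

View pics/rel.png

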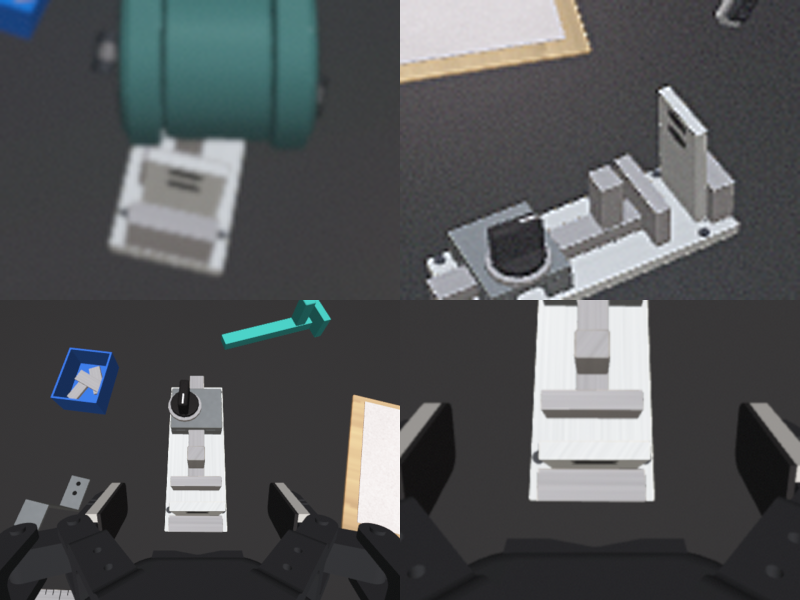

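The pictures show the plate standing on the bed against the fixed jaw, slots up, with the jaw still back. Next I push the lug from behind with shut fingers.

```bash
python3 -c "
from h import *
delta([524,198.5,150],target(94.8),6)"
```

```text
per row [-1.643 -0.134 -1.056] [ 8.200e-03 -1.008e-01 -1.000e-04]
```

move_arm(plan=[[[-1.64,-0.13,0,0.0082,-0.1008,0],[-1.64,-0.13,0,0.0082,-0.1008,0],[-1.64,-0.13,0,0.0082,-0.1008,0],[-1.64,-0.13,-2,0.0082,-0.1008,0],[-1.64,-0.13,-2,0.0082,-0.1008,0],[-1.64,-0.13,-2,0.0082,-0.1008,0],[0,0,0,0,0,0]]], fingers=-1)

```text
time: 15.7
ee_pos: [516.6, 197.0, 149.0]
tool_rot: [[-0.996, -0.086, -0.013], [-0.086, 0.996, -0.005], [0.013, -0.004, -1.0]]
wrist_force: [0.4, 0.2, -0.3]
gripper_width: -0.003
```

```bash
python3 - <<'E'
from h import *
f=grab('wrist')
delta([524,198.5,38],target(94.8),1)
g=f['pixels'].copy()
print(np.round(proj(f,[555,199.5,75])),arm.observe()['gripper_width'])
cv2.imwrite('pics/lug.png',g)
E
```

```text
per row [  0.357   0.061 -11.226] [ 0.0032 -0.0082 -0.0014]
[316. 305.] 0.0015138793134810919
```

View pics/lug.png

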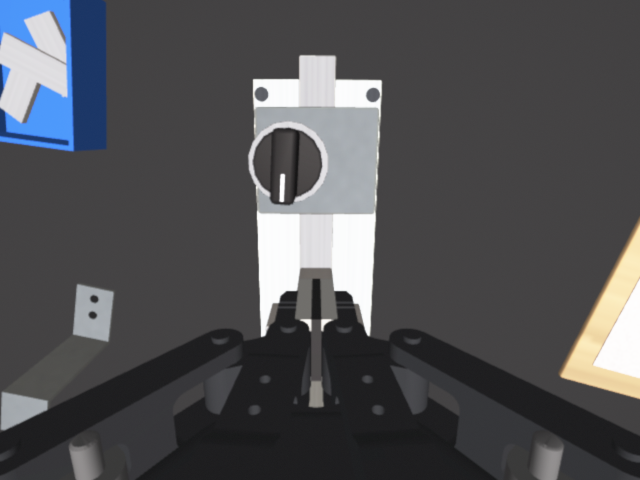

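Shut fingers sit centred over the jaw's bar, between housing and lug. The knob bar runs (287,130)–(282,203), so it is nearly free. Descending.

move_arm(plan=[[[0.1,0.06,-3,0.0032,-0.008,0],[0,0,-3,0,0,0],[0,0,-3,0,0,0],[0,0,-1.7,0,0,0],[0,0,-0.5,0,0,0],[0,0,0,0,0,0]]])

```text
time: 16.5
ee_pos: [525.2, 199.3, 40.1]
tool_rot: [[-0.996, -0.083, 0.006], [-0.083, 0.997, 0.002], [-0.006, 0.002, -1.0]]
wrist_force: [-0.6, 0.1, 1.1]
gripper_width: -0.002
```

move_arm(plan=[[[0.5,0.042,0,0,0,0],[0.5,0.042,0,0,0,0],[0.5,0.042,0,0,0,0],[0.5,0.042,0,0,0,0],[0.5,0.042,0,0,0,0],[0,0,0,0,0,0]]])

```text
time: 17.25
ee_pos: [551.0, 201.4, 39.9]
tool_rot: [[-0.996, -0.083, 0.008], [-0.083, 0.997, 0.003], [-0.008, 0.002, -1.0]]
wrist_force: [-0.9, -0.3, 0.6]
gripper_width: -0.001
```

move_arm(plan=[[[0.3,0.025,0,0,0,0],[0.3,0.025,0,0,0,0],[0.3,0.025,0,0,0,0]]])

```text
time: 17.62
ee_pos: [559.3, 202.1, 39.8]
tool_rot: [[-0.996, -0.084, 0.006], [-0.084, 0.996, 0.003], [-0.007, 0.002, -1.0]]
wrist_force: [-2.0, -0.6, -0.6]
gripper_width: 0.001
```

move_arm(plan=[[[0.2,0.017,0,0,0,0],[0.2,0.017,0,0,0,0]]])

```text
time: 17.88
ee_pos: [561.5, 202.2, 39.8]
tool_rot: [[-0.996, -0.084, 0.002], [-0.084, 0.996, 0.002], [-0.003, 0.001, -1.0]]
wrist_force: [-6.9, -0.5, 5.2]
gripper_width: 0.0
```

move_arm(plan=[[[0.15,0.012,0,0,0,0],[0.15,0.012,0,0,0,0]]])

```text
time: 18.12
ee_pos: [562.1, 202.3, 39.8]
tool_rot: [[-0.996, -0.084, -0.002], [-0.084, 0.996, 0.001], [0.001, 0.001, -1.0]]
wrist_force: [-9.0, -0.6, 5.8]
gripper_width: 0.005
```

move_arm(plan=[[[0.2,0.017,0,0,0,0],[0.2,0.017,0,0,0,0],[0,0,0,0,0,0]]])

```text
time: 18.5
ee_pos: [562.0, 202.2, 39.4]
tool_rot: [[-0.996, -0.085, -0.009], [-0.085, 0.996, -0.001], [0.009, -0.0, -1.0]]
wrist_force: [-13.7, -1.1, 10.5]
gripper_width: 0.001
```

move_arm(plan=[[[-0.8,-0.067,0,0,0,0],[-1.2,-0.1,0,0,0,0],[0,0,3,0,0,0],[0,0,4,0,0,0],[0,0,4,0,0,0],[-2,-0.17,0,0,0,0],[-3,-0.26,0,0,0,0],[0,0,0,0,0,0]]])

```text
time: 19.5
ee_pos: [497.8, 196.7, 150.2]
tool_rot: [[-0.996, -0.085, 0.005], [-0.085, 0.996, 0.002], [-0.005, 0.002, -1.0]]
wrist_force: [0.4, 0.4, -0.2]
gripper_width: -0.001
```

```bash
python3 - <<'E'
from h import *
import pickle
fs={n:grab(n) for n in('scene','side','wrist')};pickle.dump(fs,open('k.pkl','wb'))
b,a,w=(fs[n]['pixels'] for n in('side','scene','wrist'))
f=fs['wrist'];s=arm.observe();print(s['ee_pos'],np.round(s['tool_rot'],3).tolist())
# knob: dark blobs in the housing area; print predictions
for z in(84,54): print(z,[np.round(proj(f,[536+np.cos(.0838)*x-np.sin(.0838)*y,197.5+np.sin(.0838)*x+np.cos(.0838)*y,z])).tolist() for x,y in((-65,-18),(-44,-18),(-86,-18))])
# old pic with clear disc ring
g=cv2.cvtColor(w,cv2.COLOR_BGR2GRAY)
c=cv2.HoughCircles(cv2.medianBlur(g,3),cv2.HOUGH_GRADIENT,1,50,param1=100,param2=25,minRadius=20,maxRadius=70)
print(c)
def cc(i,x,y,w_,h): return cv2.resize(i[y:y+h,x:x+w_],(400,300),interpolation=cv2.INTER_CUBIC)
cv2.imwrite('pics/k.png',np.vstack([np.hstack([cc(a,310,235,133,100),cc(b,240,125,133,100)]),np.hstack([cc(w,0,0,640,480),cc(w,200,100,240,180)])]))
E
```

```text
[501.233496   197.34438246 150.37649119] [[-0.996, -0.083, 0.008], [-0.083, 0.997, 0.003], [-0.008, 0.003, -1.0]]
84 [[279.0, 196.0], [280.0, 233.0], [278.0, 158.0]]
54 [[283.0, 188.0], [284.0, 220.0], [282.0, 154.0]]
[[[284.5 182.5  39.4]]]
```

View pics/k.png

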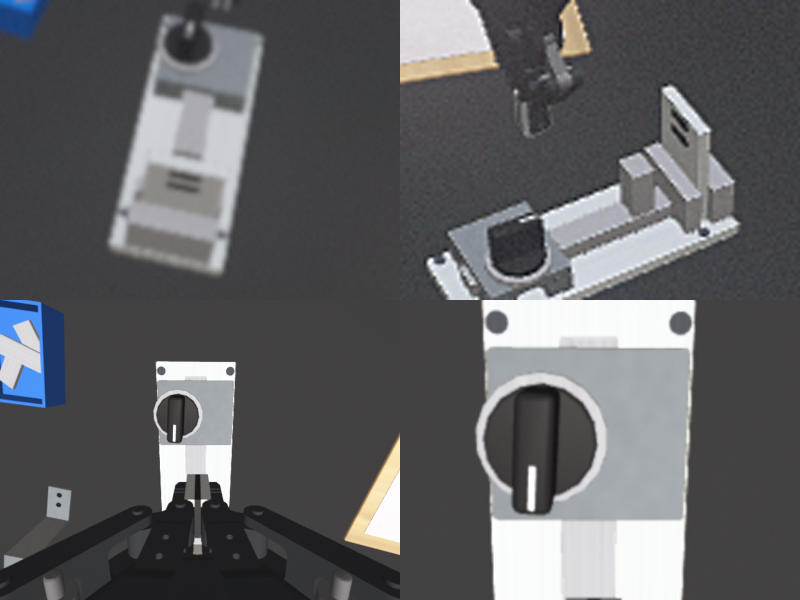

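Jaw is closed on the plate (force rose to 14 N, stopped at x = 562). The knob centre is at ≈ (470,175) and its angle ≈ 0.07 rad. Gripping the knob.

move_arm(plan=[[[-1.0,-0.75,0,0,0,-0.021],[-1.0,-0.75,0,0,0,-0.021],[-1.1,-0.74,0,0,0,-0.022],[0,0,-1.5,0,0,0],[0,0,-1.5,0,0,0],[0,0,0,0,0,0]]], fingers=0)

```text
time: 20.4
ee_pos: [467.8, 174.5, 118.2]
tool_rot: [[-1.0, -0.02, 0.003], [-0.02, 1.0, 0.001], [-0.003, 0.001, -1.0]]
wrist_force: [0.2, -0.1, 0.1]
gripper_width: 0.499
```

```bash
python3 -c "
from h import *
f=grab('wrist');f=grab('wrist');
print(arm.observe()['ee_pos'],arm.observe()['gripper_width'],arm.observe()['joint_positions'])
delta([470,174.9,59],target(91.1),1)"
```

```text
[468.65543851 174.76665448 119.34245695] 0.4959218643484509 [-27.65086275  28.01663653   2.63252355 126.05374989  -2.78443691
  25.70362049  68.32535449]
per row [ 0.134  0.013 -6.034] [-0.0016  0.0046 -0.0008]
```

move_arm(plan=[[[0.1,0.01,-2,0,0,0],[0,0,-2,0,0,0],[0,0,-1.5,0,0,0],[0,0,-0.5,0,0,0],[0,0,0,0,0,0]]])

```text
time: 21.12
ee_pos: [469.7, 174.7, 59.9]
tool_rot: [[-1.0, -0.02, 0.005], [-0.02, 1.0, 0.002], [-0.005, 0.002, -1.0]]
wrist_force: [1.0, -0.7, -0.7]
gripper_width: 0.495
```

move_arm(plan=[[[0,0,0,0,0,0],[0,0,0,0,0,0],[0,0,0,0,0,0],[0,0,0,0,0,0]]], fingers=-1)

```text
time: 21.62
ee_pos: [469.9, 174.5, 60.7]
tool_rot: [[-1.0, -0.02, 0.006], [-0.02, 1.0, 0.002], [-0.006, 0.002, -1.0]]
wrist_force: [-0.4, -0.2, 5.9]
gripper_width: 0.151
```

move_arm(plan=[[[0,0,0,0,0,-0.1],[0,0,0,0,0,-0.1],[0,0,0,0,0,-0.1],[0,0,0,0,0,-0.1],[0,0,0,0,0,-0.1],[0,0,0,0,0,-0.1],[0,0,0,0,0,-0.1]]])

```text
time: 22.5
ee_pos: [470.0, 174.6, 60.7]
tool_rot: [[-0.776, 0.631, 0.006], [0.631, 0.776, -0.002], [-0.006, 0.003, -1.0]]
wrist_force: [-0.6, -0.4, 5.3]
gripper_width: 0.149
```

move_arm(plan=[[[0,0,0,0,0,-0.1],[0,0,0,0,0,-0.1],[0,0,0,0,0,-0.1],[0,0,0,0,0,-0.1],[0,0,0,0,0,-0.1],[0,0,0,0,0,0]]])

```text
time: 23.25
ee_pos: [470.1, 174.6, 60.7]
tool_rot: [[-0.38, 0.925, 0.005], [0.925, 0.38, -0.004], [-0.006, 0.003, -1.0]]
wrist_force: [0.2, -1.2, 6.8]
gripper_width: 0.152
```

```bash
python3 -c "
from h import *
s=arm.observe();R=np.array(s['tool_rot']);a=np.degrees(np.arctan2(R[1,1],R[0,1]))
print(a,'knob est rad',np.radians(94.8-a),s['wrist_torque'],s['wrist_force'],s['gripper_width'])"
```

```text
22.32837133618137 knob est rad 1.2648685344663337 [-0.39113245  0.12457337 -0.08680872] [ 0.18033528 -1.15054792  6.79565413] 0.15203097807319862
```

move_arm(plan=[[[0,0,0,0,0,-0.06],[0,0,0,0,0,-0.05],[0,0,0,0,0,-0.04],[0,0,0,0,0,-0.03],[0,0,0,0,0,0]]])

```text
time: 23.88
ee_pos: [470.1, 174.7, 60.7]
tool_rot: [[-0.217, 0.976, 0.004], [0.976, 0.217, -0.005], [-0.006, 0.003, -1.0]]
wrist_force: [-0.7, -1.6, 7.5]
gripper_width: 0.153
```

```bash
python3 -c "
from h import *
s=arm.observe();R=np.array(s['tool_rot']);a=np.degrees(np.arctan2(R[1,1],R[0,1]))
print(a,'knob est rad',np.radians(94.8-a),s['wrist_torque'],s['wrist_force'],s['gripper_width'])"
```

```text
12.511841344023809 knob est rad 1.4361993039502563 [-0.60586763  0.13629427  1.17237906] [-0.72322241 -1.62982173  7.50371018] 0.15252767524448976
```

Torque rose to 1.2 N m at about 1.4 rad, so the knob is at the hard stop. Release, rise and check.

move_arm(plan=[[[0,0,0,0,0,0.03],[0,0,0,0,0,0],[0,0,0,0,0,0],[0,0,0,0,0,0]]], fingers=0)

```text
time: 24.38
ee_pos: [469.5, 174.7, 59.8]
tool_rot: [[-0.238, 0.971, 0.003], [0.971, 0.238, -0.005], [-0.005, 0.002, -1.0]]
wrist_force: [1.2, -0.3, 0.5]
gripper_width: 0.501
```

move_arm(plan=[[[0,0,1,0,0,0],[0,0,2,0,0,0],[0,0,3,0,0,0],[0,0,4,0,0,0],[-0.5,0,4,0,0,0],[-0.5,0,4,0,0,0],[0,0,0,0,0,0]]])

```text
time: 25.25
ee_pos: [461.1, 175.2, 243.0]
tool_rot: [[-0.238, 0.971, 0.008], [0.971, 0.238, -0.001], [-0.003, 0.008, -1.0]]
wrist_force: [-0.7, 0.4, -0.3]
gripper_width: 0.496
```

```bash
python3 - <<'E'
from h import *
import pickle
old=pickle.load(open('k.pkl','rb'))
fs={n:grab(n,'end_'+n) for n in('scene','side','wrist')}
s=arm.observe();print(s['time'],s['ee_pos'],s['wrist_force'])
for n,(x,y,w,h) in {'scene':(340,275,60,55),'side':(300,140,60,75)}.items():
    d=cv2.absdiff(fs[n]['pixels'],old[n]['pixels'])[y:y+h,x:x+w].max(2); print(n,'jaw/plate area changed px',int((d>40).sum()))
# knob bar direction from wrist: dark pixels near predicted knob
f=fs['wrist'];g=cv2.cvtColor(f['pixels'],cv2.COLOR_BGR2GRAY)
u,v=proj(f,[470,175,84]);print('knob px',u,v)
# plate top corners: near-white area in side view
b=fs['side'];y=.0838;c=np.array([535,197.4,0]);X=np.array([np.cos(y),np.sin(y),0]);Y=np.array([-np.sin(y),np.cos(y),0])
for z in(12,112): print('side plate pred',z,[np.round(proj(b,c+X*sx+Y*sy+[0,0,z]),1).tolist() for sx in(90,100) for sy in(-30,30)])
gs=cv2.cvtColor(b['pixels'],cv2.COLOR_BGR2GRAY)
m=((gs>100)*255).astype(np.uint8); m[:150]=m[:150]
k=[q for q in cv2.findContours(m[130:230,310:370],cv2.RETR_EXTERNAL,cv2.CHAIN_APPROX_NONE)[0] if cv2.contourArea(q)>100]
for q in k:
    print([ (int(p[0][0])+310,int(p[0][1])+130) for p in cv2.approxPolyDP(q,1.5,True)])
# knob white mark in side view vs before
for F in(old,fs):
    w=cv2.cvtColor(F['side']['pixels'],cv2.COLOR_BGR2GRAY)
    kp=(w<45).astype(np.uint8);kp[:185]=0;kp[220:]=0;kp[:,:260]=0;kp[:,295:]=0
    q=max(cv2.findContours(kp,cv2.RETR_EXTERNAL,cv2.CHAIN_APPROX_NONE)[0],key=cv2.contourArea);print('knob dark',cv2.boundingRect(q),cv2.minAreaRect(q))
E
```

```text
25.4 [458.74068277 174.65777965 239.48628426] [-0.87020277  0.31448281 -0.21189931]
scene jaw/plate area changed px 0
side jaw/plate area changed px 45
knob px 327.01458641430537 217.62561193265714
side plate pred 12 [[340.1, 198.6], [328.0, 183.6], [343.6, 197.1], [331.4, 182.2]]
side plate pred 112 [[341.0, 168.7], [328.1, 153.5], [344.7, 167.2], [331.7, 152.1]]
[(330, 153), (327, 154), (327, 172), (321, 174), (322, 178), (320, 176), (314, 177), (314, 185), (310, 187), (310, 220), (352, 201), (349, 196), (350, 185), (342, 175), (343, 168)]
knob dark (284, 203, 4, 5) ((286.1153869628906, 204.92308044433594), (4.437601566314697, 2.4961509704589844), 56.30992889404297)
knob dark (272, 210, 16, 7) ((279.5, 213.0), (6.0, 15.0), 90.0)
```

move_arm(plan=[[[1.5,0.28,0.2,0,0,0.143],[1.5,0.28,0.2,0,0,0.143],[1.5,0.28,0.2,0,0,0.143],[1.5,0.28,0.2,0,0,0.143],[1.5,0.28,0.2,0,0,0.143],[1.5,0.28,0.2,0,0,0.143],[1.5,0.28,0.2,0,0,0.143],[1.5,0.28,0.2,0,0,0.143],[1.5,0.28,0.2,0,0,0.143],[1.5,0.28,0.2,0,0,0.143]]], fingers=1)

```text
time: 26.65
ee_pos: [609.1, 202.3, 257.6]
tool_rot: [[-0.995, -0.104, 0.001], [-0.104, 0.995, 0.001], [-0.001, 0.001, -1.0]]
wrist_force: [-0.5, 0.6, -0.1]
gripper_width: 1.003
```

```bash
python3 - <<'E'
from h import *
f=grab('wrist');f=grab('wrist','fin');g=cv2.cvtColor(f['pixels'],cv2.COLOR_BGR2GRAY)
s=arm.observe();print(s['time'],s['ee_pos'],f['T'][:3,3])
y=.0838;X=np.array([np.cos(y),np.sin(y),0]);Y=np.array([-np.sin(y),np.cos(y),0]);c=np.array([535,197.4,0])
for fy in(-20,22,33):
    print('y',fy)
    for x in range(64,126,1):
        z=52;u,v=np.round(proj(f,c+X*x+Y*fy+[0,0,z])).astype(int)
        print(f'{x}:{g[v,u] if 0<=v<480 and 0<=u<640 else -1}',end=' ')
    print()
print('lug/knob',np.round(proj(f,c+50*X+[0,0,75])),np.round(proj(f,c-65*X-18*Y+[0,0,84])))
u,v=np.round(proj(f,c-65*X-18*Y+[0,0,84])).astype(int)
w=(g<70).astype(np.uint8)
a=w[max(v-45,0):v+45,u-45:u+45];print(a.shape)
for r in a[::4,::2]: print(''.join('#' if q else '.' for q in r))
E
```

```text
26.75 [610.43549596 202.27432684 258.20231869] [545.19568962 194.82882233 400.13972667]
y -20
64:232 65:232 66:232 67:232 68:230 69:201 70:123 71:90 72:90 73:90 74:100 75:152 76:193 77:195 78:197 79:197 80:194 81:193 82:193 83:193 84:191 85:191 86:191 87:192 88:191 89:174 90:139 91:119 92:117 93:118 94:117 95:116 96:116 97:116 98:116 99:117 100:116 101:116 102:116 103:115 104:118 105:137 106:196 107:233 108:237 109:238 110:238 111:239 112:239 113:239 114:238 115:235 116:233 117:221 118:183 119:131 120:68 121:55 122:55 123:55 124:55 125:55 
y 22
64:238 65:238 66:238 67:238 68:237 69:218 70:149 71:88 72:90 73:89 74:93 75:122 76:166 77:188 78:193 79:192 80:190 81:189 82:190 83:190 84:191 85:190 86:190 87:193 88:193 89:185 90:157 91:122 92:116 93:116 94:116 95:116 96:116 97:116 98:117 99:117 100:117 101:116 102:117 103:117 104:117 105:129 106:192 107:233 108:236 109:236 110:236 111:236 112:238 113:239 114:239 115:238 116:235 117:219 118:183 119:152 120:74 121:55 122:55 123:55 124:55 125:55 
y 33
64:236 65:236 66:236 67:236 68:235 69:234 70:228 71:214 72:186 73:142 74:109 75:101 76:143 77
[... 531 characters left out ...]
..........
##########......####################.........
##########....#######################........
#####################################........
###########...........###############........
#########.#.......###################........
#########.###########################........
#########..##########################........
#########...########################.........
#########....#######################.........
##########...######################..........
##########.....###################...........
##########......################.............
##########..........#########................
##########...................................
##########...................................
```

```bash
python3 -c "
from rig import arm
print(arm.job_done(),arm.observe()['time'])"
```

```text
the job is handed in; nothing more can be done
the job is handed in; nothing more can be done
```

The job is done and handed in at about 27 s of the 61 s allowed. The plate stands upright on its plain edge against the fixed jaw, slots up. The movable jaw is closed on it and the knob is turned to its hard stop.

**What I did:** A tilted approach from the robot side ran into joint limits. So I gripped the plate across its 60 mm width with the tool vertical, then leaned the tool 35° back at the fixture to stand it up. I lowered the plate until it touched the bed and slid it until it met the fixed jaw. Then I pushed the jaw up by its lug to about 14 N and turned the knob clockwise until the torque reached 1.2 N m.

**Last checks:**
- **Jaw:** its top spans about 75.5 to 90 mm in fixture x, with the plate directly behind it. That puts the gap at about 10 mm.
- **Plate:** its top edge agrees with an upright plate to 1–2 mm. It is square to the jaws and about 2 mm off the middle.
- **Knob:** about 1.4 rad, taken from the tool angle at the stop. The last wrist image shows the bar across the fixture.
- **Robot:** clear of everything.
- **Bracket, rule and tray:** I never touched them, but I did not measure their positions at the end.

**Disagreements:** position estimates from the different cameras differed by up to about 3–6 mm, so I settled the plate and jaw positions by contact force. A comparison of the side view before and after locking found 45 changed pixels around the jaw and plate, which I did not look into. The scene view showed none.

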